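Balance a glaze test tile on the checking stand

TASK

Take the green test tile out of the rack and push it, bare clay foot first, fully home and centred into the sprung clip of the leaning board on the checking stand. Then, keeping hold of the tile, swing the board up to its balance point, where board and tile stand upright, and finish with the program still gripping the tile there, motionless, so that it falls neither way. Never let the board tip far past upright, and leave the other tiles, the bowl, the jar and the cup where they are.

Things in the scene. Friction and masses are not known exactly. Their poses are not given: they have to be found in the camera images.
- tile_green: Green glazed test tile to load, 8 mm thick (its x), 56 wide (its y), 105 tall (its z), 60 to 120 g; lowest 20 mm bare terracotta. Origin: centre of its underside. Stands loosely upright in a rack slot: slot floor 8 mm, slot walls 30 mm above the table, so its top is 113 mm up. Either face may go to the clip's jaw.
- tile_blue: Blue tile of the same size in the rack, origin and axes as the green one; to be left alone (moves of up to 30 mm are forgiven).
- tile_white: White tile of the same size in the rack, origin and axes as the green one; to be left alone.
- rack: Fixed low wooden rack, 70 x 232 x 30 mm, with one row of three tile places 72 mm apart along its y; the tiles' faces look along its x. Which tile is in which place varies. Origin at the centre of its underside.
- hinge (a point): Centre of the board's hinge axis, 45 mm above the table, between the steel cheeks of the fixed stand (base 150 x 150 x 12 mm). Frame fixed to the stand: y is the hinge axis, z up, x away from the robot. At rest the board leans to -x, towards the robot.
- seat (a point): Centre of the ledge on the board, 50 mm from the hinge, moving with it. z: along the board, out of the clip; y: along the hinge; x: square to both. A tile fully home has its origin here, axes along these. Board (110 mm wide, open in the middle) lies from 4 mm to +x, sprung jaw (30 mm wide, red lip) on -x. Flared lips reach 58 mm past the ledge, lead in a foot 4 mm off; 47 mm of tile stay free.
- board (a joint): Hinge of the board, rad. 0: at rest on its front stop, leaning 0.55 rad from upright to the stand's -x; grows as it swings up, turning about the stand's +y. 0.55: upright and balanced, with or without the tile; 1.10: fallen to the far stop. Swings freely; the 0.38 kg board falls either way if let go.
- jaw (a joint): Hinge of the sprung jaw, rad: 0 shut (6 mm gap), grows as it opens; about 0.06 with a tile between. The tile itself wedges it open: pushing in takes some 5 to 12 N along the board, then the jaw grips it with about 3 N. The board stays on its stop while pushed along its own direction.
- bowl: Loose pale bowl, 100 mm across, 45 mm high, beyond the rack; bystander. Origin under its centre.
- jar: Loose amber glass jar, 64 mm across, 90 mm high, left of the stand; bystander. Origin under its centre.
- cup: Loose terracotta cup, 76 mm across, 75 mm high, left of the stand; bystander. Origin under its centre.

How it is judged:
By the outcome, as a careful person would: the job done as asked, in the order asked, and still so for the second after the job is handed in, while the arm keeps its last pose, push and grip.
It also fails if it takes over 48 s, if anything falls off the work surface, if the arm or the gripper's body presses on something with over 40 N, if the wrist force passes 120 N, or if a joint passes its speed limit or range.

ROBOT

A 7-joint arm with a two-finger parallel gripper is mounted at the origin on the work surface. World frame = base frame: x ahead of the robot, y to its left, z up, the work surface at z = 0. Lengths are in mm, angles in rad, forces in N, time in s.
With the tool pointing down it reaches from about 425 to 1025 mm from the base axis. Payload 9.4 kg.
Tool frame: the origin (TCP) lies on the front face of the gripper's body, between the roots of the fingers; the fingertips stand 73 mm ahead of it and the grasp point (between the pads) lies 54 mm ahead of it (bot.tip_reach is the distance from the TCP to the fingertips, in mm); z points along the fingers, y is the line along which they close (so a half turn about z gives the same grasp; the last joint's range is limited). The gripper opens to 85 mm and grips with 20 to 120 N. Pads are 22 mm wide; open, the fingers measure 114 mm over their backs; the gripper's body (76 mm by 85 mm) begins 54 mm behind the grasp point. The pads swing forward as they close: fully open they stand 13 mm farther back than shut.
Start: joints at [1.172, 0.599, -0.003, 1.599, 0.002, 0.943, -0.08], TCP at [229.293, -687.786, 303.875] pointing down, gripper open.
Joint ranges: [-2.57, 2.57], [-0.35, 1.97], [-1.29, 1.29], [0.11, 2.56], [-1.05, 4.19], [0.11, 1.86], [-2.63, 2.63]. Speed limits (rad/s): [2.22, 2.22, 3.01, 3.01, 3.14, 3.14, 3.14].

INTERFACE

Orientations are given as a unit quaternion [w, x, y, z].
In Python, from workcell import bot gives the robot as it stands. Calls block until the motion is done:
- bot.move_pose(position, orientation): joint-space move of the TCP to a pose.
- bot.movel(position, frame=None, speed=150, guard=None): straight line of the TCP; frame=None keeps the orientation; speed is the mean speed in mm/s. With guard (N) it stops when the force on the tool has changed by that much, and returns True; else False.
- bot.set_joints(angles): joint-space move.
- bot.ungrasp() and bot.close_gripper(force=None): open the fingers fully, or close them until they stop; force is the grip in N (None keeps the last).
- bot.dwell(seconds).
- bot.solve_ik(position, orientation): joint angles nearest the present ones, or None.
- bot.sense(): the state.
- bot.get_image(name): name is "side" or "top" or "wrist"; returns a dict with "frame" (384x512x3 uint8, red, green, blue), "vfov" (degrees; the focal length in pixels is half the picture's height over the tangent of half this angle, whatever the lens; pixels are square), "cx", "cy" (the principal point, pixels), "R" (3x3) and "t" (3): a world point X has camera coordinates R X + t; the wrist camera has in their place "mount" (4x4, takes a point from camera to tool coordinates, whose origin is the TCP and whose axes are the flange's). Camera axes: x right, y down, z forward; pixel columns grow to the right and rows downward; lengths in mm; the calibration is good to about 2 mm. A picture is of the moment at which its call begins: read the wrist's pose just before it. There is no depth.
A pose or a line that the arm cannot do raises bot.Unreachable and nothing moves.
- bot.close_job(): hands the job in; it is judged then, once.
The state is a dict: "clock": time; "joints": joint angles; "qvel": joint speeds; "joint_torque": joint torques, N m; "tool_pos": TCP position; "tcp_rot": TCP orientation; "force": force on the tool from outside, world axes, zero at the start; "ft_torque": the same for the moment, N m; "grip_width": finger opening in mm; "grasp_force": force on a finger pad.
Only numpy, scipy, OpenCV 4.12 (cv2) and the standard library are available. Lean on these libraries where they do the work, as an engineer would, in place of code of your own. Each camera call takes 0.05 s, during which the arm holds its last target. There are 200 camera calls.

## Working session

There is one attempt and no reset: what is moved stays moved. The work goes in short steps, each a Python script; the robot and the scene stay as the last script left them, time stands still between calls to the robot, and variables do not carry over. Pictures are saved under pics/ and viewed, at most 10 in all, crops included, and the job is handed in when it is done.

```bash
ls; mkdir -p pics; python3 - <<'E'
from workcell import bot
import cv2,numpy as np
s=bot.sense();print(s['clock'],s['tool_pos'],s['tcp_rot'],s['force'],s['grip_width'])
for n in("side","top"):
    d=bot.get_image(n);cv2.imwrite(f"pics/{n}0.png",d["frame"][:,:,::-1])
    print(n,d['vfov'],d['cx'],d['cy'],np.round(d['R'],3).tolist(),np.round(d['t'],1).tolist(),[k for k in d])
d=bot.get_image("wrist");print(d['vfov'],np.round(d['mount'],3).tolist(),[k for k in d])
E
```

```text
pics
workcell.py
0.0 [ 229.16220497 -687.43522214  303.00613122] [-7.79359126e-04  9.87078511e-01  1.60235335e-01 -2.05768137e-04] [-0.64313696 -0.11366257  0.10493528] 85.22403287507538
side 52.98497338469197 260.0218112752383 193.69316539805544 [[0.906, -0.423, 0.012], [-0.261, -0.581, -0.771], [0.333, 0.695, -0.637]] [-507.0, 250.5, 754.7] ['frame', 'vfov', 'cx', 'cy', 'R', 't']
top 57.03313304538173 257.4143200999968 196.66104909492668 [[0.014, -1.0, -0.003], [-0.987, -0.014, -0.158], [0.158, 0.005, -0.988]] [45.8, 557.9, 813.0] ['frame', 'vfov', 'cx', 'cy', 'R', 't']
64.2477243303853 [[0.0, -0.955, -0.295, 74.518], [1.0, 0.001, -0.001, -0.371], [0.001, -0.295, 0.955, -70.471], [0.0, 0.0, 0.0, 1.0]] ['frame', 'vfov', 'cx', 'cy', 'mount']
```

View pics/side0.png

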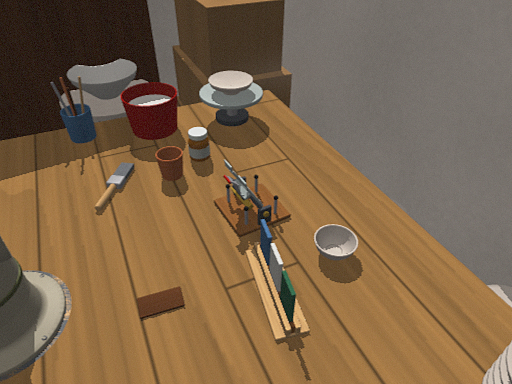

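View pics/top0.png

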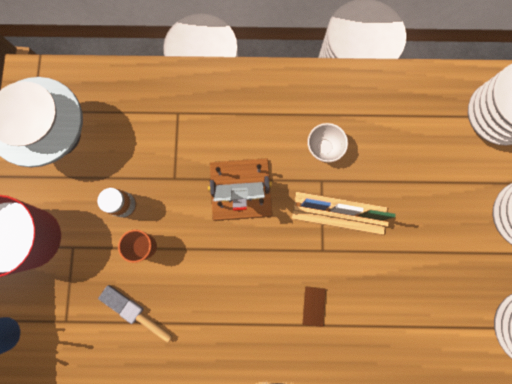

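Side view: rack with blue (267,235), white (277,265) and green (288,295) tiles, stand at about (250,205). Top view: stand around (240,190), green tile top at about (378,214), blue and white nearer the stand. Next, coarse positions.

```bash
cat > h.py <<'E'
import numpy as np,cv2
from scipy.spatial.transform import Rotation as Rn
def cam(d,s=None):
    """-> f, c, R (world->cam), t"""
    f=192/np.tan(np.radians(d['vfov'])/2); c=np.array([d['cx'],d['cy']])
    if 'mount' in d:
        q=np.array(s['tcp_rot']);T=np.eye(4);T[:3,:3]=Rn.from_quat(q[[1,2,3,0]]).as_matrix();T[:3,3]=s['tool_pos']
        M=np.linalg.inv(T@np.array(d['mount']));return f,c,M[:3,:3],M[:3,3]
    return f,c,np.array(d['R']),np.array(d['t'])
def ray(C,uv):
    f,c,R,t=C;v=R.T@np.append((np.array(uv,float)-c)/f,1);return -R.T@t,v/np.linalg.norm(v)
def onz(C,uv,z):
    o,v=ray(C,uv);return o+v*(z-o[2])/v[2]
def proj(C,X):
    f,c,R,t=C;p=R@np.array(X,float)+t;return c+f*p[:2]/p[2]
def tri(*cu):
    A=np.zeros((3,3));b=np.zeros(3)
    for C,uv in cu:
        o,v=ray(C,uv);P=np.eye(3)-np.outer(v,v);A+=P;b+=P@o
    X=np.linalg.solve(A,b);return X,[np.round(proj(C,X)-uv,1).tolist() for C,uv in cu]
def mask(img,name):
    h=cv2.cvtColor(img,cv2.COLOR_RGB2HSV)
    lo,hi={'green':((65,90,20),(95,255,255)),'blue':((105,110,30),(130,255,255)),'red':((0,190,110),(4,255,255))}[name]
    return cv2.inRange(h,lo,hi)
def comps(m,n=20):
    k,l,st,ce=cv2.connectedComponentsWithStats(m)
    return [(int(st[i,4]),st[i,:4].tolist(),np.round(ce[i],1).tolist()) for i in range(1,k) if st[i,4]>n],l
E
cat > a.py <<'E'
from h import *
from workcell import bot
D={n:bot.get_image(n) for n in("side","top")};C={n:cam(D[n]) for n in D}
for n in D:
    for k in('green','blue'):
        m=mask(D[n]['frame'],k);r,l=comps(m);print(n,k,r)
        for a,b,ce in r:
            if 150<a<2000:
                i=l[int(ce[1]),int(ce[0])];p=cv2.minAreaRect(np.argwhere(l==i)[:,::-1].astype(np.float32));print('  rect',np.round(cv2.boxPoints(p),1).tolist())
for uv in[(209,162),(269,159),(272,218),(213,221)]:print('base',onz(C['top'],uv,12).round())
for uv in[(297,194),(387,208),(384,232),(293,217)]:print('rack',onz(C['top'],uv,30).round())
for uv in[(393,216),(364,210),(331,206),(304,203)]:print('tops',onz(C['top'],uv,113).round())
for nm,p,z in[('bowl',(328,143),40),('jar',(112,201),90),('cup',(137,246),70)]:print(nm,onz(C['top'],p,z).round())
E
python3 a.py
```

```text
side green [(389, [280, 271, 15, 51], [287.2, 295.2])]
  rect [[280.0, 271.0], [294.0, 271.0], [294.0, 321.0], [280.0, 321.0]]
side blue [(45, [83, 105, 8, 17], [86.6, 112.0]), (105, [62, 109, 21, 21], [72.7, 120.3]), (33, [88, 117, 6, 15], [90.5, 124.8]), (49, [78, 121, 10, 18], [82.8, 130.6]), (29, [68, 128, 11, 10], [72.3, 132.2]), (24, [74, 139, 12, 4], [79.4, 140.6]), (167, [261, 219, 10, 39], [265.1, 237.2])]
  rect [[-0.0, 0.0], [511.0, 0.0], [511.0, 383.0], [0.0, 383.0]]
top green []
top blue [(43, [306, 200, 23, 5], [316.5, 202.0])]
base [650. 179.  12.]
base [660.  26.  12.]
base [509.  17.  12.]
base [499. 164.  12.]
rack [567. -44.  30.]
rack [ 536. -264.   30.]
rack [ 477. -254.   30.]
rack [510. -34.  30.]
tops [ 507. -246.  113.]
tops [ 520. -183.  113.]
tops [ 528. -110.  113.]
tops [533. -50. 113.]
bowl [ 696. -121.   40.]
jar [535. 387.  90.]
cup [434. 329.  70.]
```

```bash
cat >> h.py <<'E'
G=84.0
def frame(yaw,tilt=0.):
    """axes (columns) of a body: yaw about z, then lean 'tilt' about own -y (towards -x)"""
    return (Rn.from_euler('z',yaw)*Rn.from_euler('y',-tilt)).as_matrix()
def tool(o,A,s,g=None):
    """TCP pose holding a tile at origin o, axes A; s=+-1: tool x = s*tile y"""
    g=G if g is None else g
    M=np.c_[s*A[:,1],s*A[:,0],-A[:,2]];q=Rn.from_matrix(M).as_quat()[[3,0,1,2]]
    return np.array(o)+A[:,2]*(g+54),q
E
cat > b.py <<'E'
from h import *
from workcell import bot
print(bot.sense()['joints'])
gr=np.array([513,-215,8.]);ya=-.14;H=np.array([580,97,45.]);yh=.065
for s in(1,-1):
    def t(n,o,A):
        p,q=tool(o,A,s);j=bot.solve_ik(p,q);print(s,n,p.round(),None if j is None else np.round(j,2))
    t('g',gr,frame(ya));t('up',gr+[0,0,130],frame(ya))
    for th in(.55,.3,0,-.1):
        A=frame(yh,th);t(f'th{th}',H+A[:,2]*50,A)
        if th==.55:t('pre',H+A[:,2]*150,A)
E
python3 b.py
```

```text
[ 1.17229089  0.59973336 -0.00251412  1.59972138  0.00180452  0.9428828
 -0.07979724]
1 g [ 513. -215.  146.] [ 0.46  0.64 -0.23  2.1   0.33  0.44 -0.17]
1 up [ 513. -215.  276.] [ 0.55  0.45 -0.35  2.    0.23  0.72 -0.08]
1 th0.55 [482.  91. 205.] [ 0.35  0.68 -1.09  2.49  1.92  0.86 -2.21]
1 pre [430.  87. 291.] [ 0.42  0.36 -1.09  2.5   1.69  0.57 -2.05]
1 th0.3 [525.  93. 225.] [-0.39  0.44  0.1   2.29  0.23  0.13 -0.47]
1 th0 [580.  97. 233.] [ 0.03  0.55 -0.42  1.97  0.34  0.69 -0.54]
1 th-0.1 [599.  98. 232.] [ 0.04  0.61 -0.44  1.87  0.3   0.84 -0.49]
-1 g [ 513. -215.  146.] [ 0.    0.68  0.44  2.13 -0.64  0.47 -2.34]
-1 up [ 513. -215.  276.] [-0.08  0.48  0.54  2.04 -0.37  0.72 -2.59]
-1 th0.55 [482.  91. 205.] [ 0.35  0.68 -1.09  2.49  1.92  0.86  0.94]
-1 pre [430.  87. 291.] [ 0.42  0.36 -1.09  2.5   1.69  0.57  1.1 ]
-1 th0.3 [525.  93. 225.] [-0.65  0.47  0.46  2.3  -0.94  0.19 -2.43]
-1 th0 [580.  97. 233.] [ 0.42  0.77 -1.1   1.94  0.84  0.99  2.12]
-1 th-0.1 [599.  98. 232.] [ 0.41  0.82 -1.1   1.84  0.76  1.1   2.2 ]
```

```bash
cat > c.py <<'E'
from h import *
from workcell import bot
import pickle
V=[]
def snap(p,A,mv=bot.move_pose):
    q=tool(p,A,1,-54)[1]
    try: mv(p,q)
    except bot.Unreachable as e: print('unreach',p,e);return
    s=bot.sense();d=bot.get_image('wrist');V.append((s,d));i=len(V)
    cv2.imwrite(f'pics/w{i}.png',d['frame'][:,:,::-1]);print(i,s['clock'],s['tool_pos'].round(1),np.round(s['joints'],2))
snap([530,-270,290],frame(-.14));snap([495,-200,290],frame(-.14))
snap([500,40,330],frame(.065));snap([560,20,330],frame(.065))
A=frame(.065,.55);H=np.array([580,97,45.]);snap(H+A[:,2]*330-A[:,1]*60,A)
pickle.dump(V,open('V.pkl','wb'))
a=[cv2.imread(f'pics/w{i}.png') for i in range(1,len(V)+1)]
cv2.imwrite('pics/m1.png',cv2.resize(np.vstack([np.hstack(a[:2]),np.hstack(a[2:4])]),(800,600)))
E
python3 c.py
```

```text
1 2.1167 [ 529.5 -271.6  289.9] [ 0.61  0.48 -0.33  1.9   0.21  0.79  0.02]
2 2.575 [ 494.7 -199.9  290.3] [ 0.53  0.41 -0.34  2.04  0.2   0.73 -0.08]
3 3.5833 [500.4  38.2 329.6] [ 0.16  0.33 -0.45  2.05  0.2   0.8  -0.35]
4 3.9917 [560.9  17.6 329.1] [ 0.18  0.4  -0.43  1.93  0.22  0.85 -0.3 ]
5 5.3333 [412.3  25.8 326.7] [ 0.71  0.2  -1.1   2.49  1.56  0.32 -1.73]
```

View pics/m1.png

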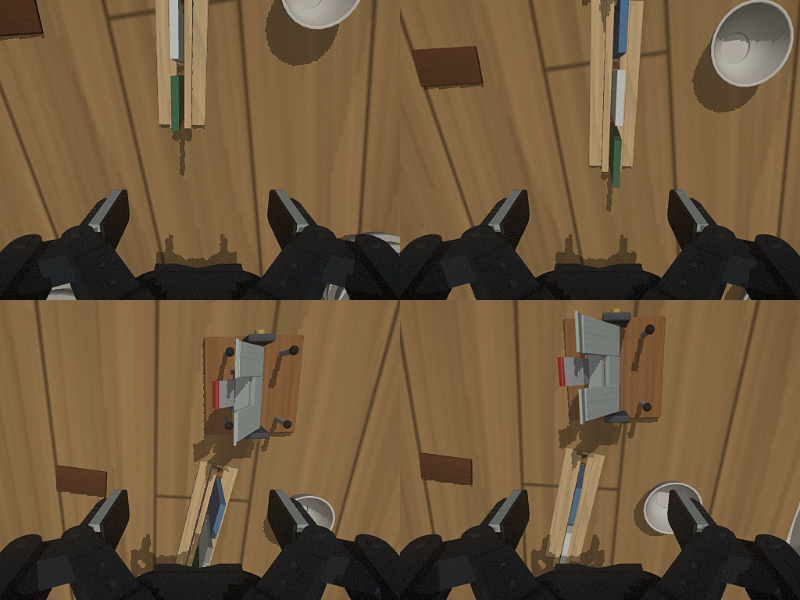

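View pics/w5.png

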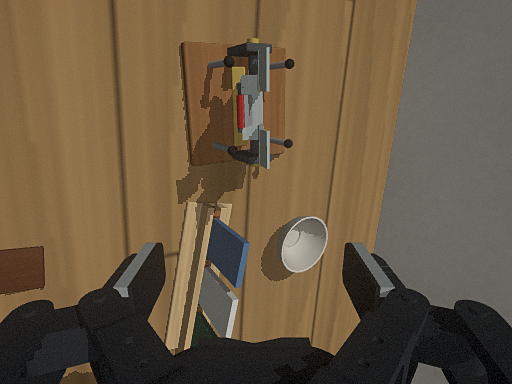

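The wrist views: green tile top at about (227,130) in w1 (full scale) and (275,205) in w2. The board's red lip shows at about (277,120) in w3, (207,90) in w4 and (241,110) in w5. Zooming in to pick corners.

```bash
python3 - <<'E'
import cv2,numpy as np
def crop(n,x,y,w,h,k):
    a=cv2.imread(f'pics/{n}.png')[y:y+h,x:x+w];a=cv2.resize(a,None,fx=k,fy=k,interpolation=cv2.INTER_CUBIC)
    a=cv2.convertScaleAbs(a,alpha=1.5,beta=15)
    for i in range(0,w,10):cv2.line(a,(i*k,0),(i*k,4),(255,255,255),1);(i%20==0)and cv2.putText(a,str(x+i),(i*k,14),0,.35,(255,255,255),1)
    for i in range(0,h,10):cv2.line(a,(0,i*k),(4,i*k),(255,255,255),1);(i%20==0)and cv2.putText(a,str(y+i),(6,i*k+4),0,.35,(0,255,255),1)
    return a
cv2.imwrite('pics/z1.png',np.hstack([crop('w1',195,80,80,100,5),crop('w2',240,150,80,100,5)]))
cv2.imwrite('pics/z2.png',np.vstack([np.hstack([crop('w3',250,30,133,75,3)*0,]*2)*0]) if 0 else np.hstack([crop('w3',255,35,130,145,3),crop('w4',195,5,130,145,3)]))
cv2.imwrite('pics/z3.png',crop('w5',175,30,130,145,4))
E
```

```text
(no output)
```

View pics/z1.png

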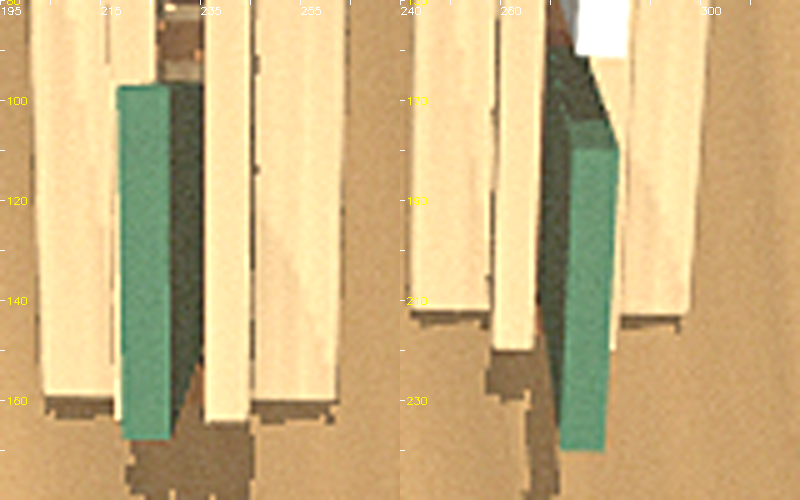

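View pics/z2.png

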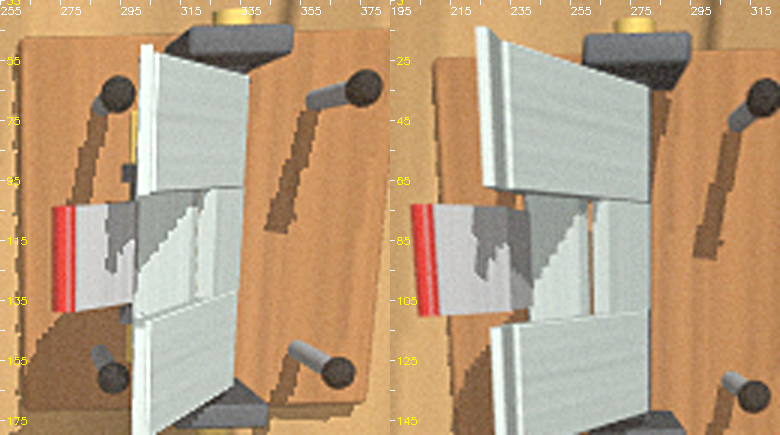

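View pics/z3.png

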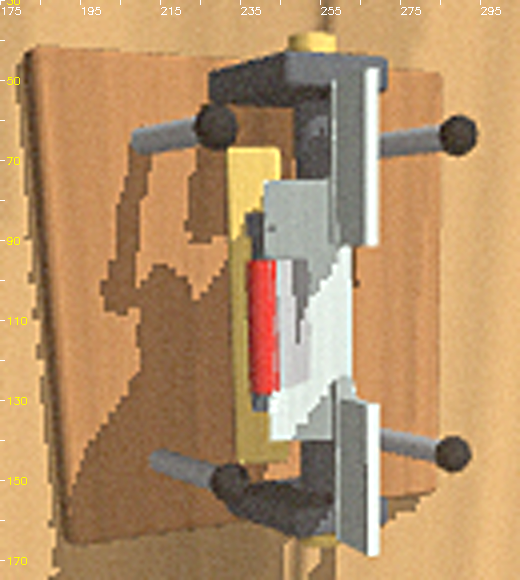

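z1: the tile's top face has corners at about (218,97), (228,97), (219,168) and (229,168) in w1, and (274,180), (283,180), (272,240) and (281,240) in w2. z2 and z3: the board wings' end edges, the red lip and the gold hinge pin ends are clear enough to triangulate.

```bash
cat > d.py <<'E'
from h import *
import pickle
V=pickle.load(open('V.pkl','rb'));C={i+1:cam(d,s) for i,(s,d) in enumerate(V)}
Z={1:(195,80,5),2:(240,150,5),3:(255,35,3),4:(195,5,3),5:(175,30,4)}
def px(i,p):x,y,k=Z[i];return np.array([x+(p[0]+.5)/k-.5,y+(p[1]+.5)/k-.5])
def T(n,**kw):
    X,e=tri(*[(C[int(k[1])],px(int(k[1]),p)) for k,p in kw.items()]);print(n,X.round(1),e);return X
t=[T('fl',w1=(118,86),w2=(173,150)),T('fr',w1=(169,86),w2=(218,148)),T('nl',w1=(123,440),w2=(160,451)),T('nr',w1=(170,440),w2=(204,450))]
fm,nm=(t[0]+t[1])/2,(t[2]+t[3])/2;v=fm-nm;print('tile top',(fm+nm)/2,'len',np.linalg.norm(v),'yaw',np.arctan2(-v[0],v[1]),'thick',np.linalg.norm(t[0]-t[1]),np.linalg.norm(t[2]-t[3]))
pu=T('pin+',w3=(232,10),w4=(246,18),w5=(314,32))
o,r=ray(C[5],px(5,(316,547)));print('pin- at z',o+r*(pu[2]-o[2])/r[2])
P1=T('P1',w3=(142,44),w4=(87,26),w5=(365,68));P2=T('P2',w3=(138,193),w4=(94,186),w5=(365,245));P3=T('P3',w3=(132,320),w4=(101,326),w5=(367,403))
R=[T('Rlt',w3=(52,206),w4=(21,205),w5=(247,258)),T('Rlb',w3=(54,311),w4=(29,315),w5=(252,392)),T('Rrt',w3=(75,206),w4=(44,205),w5=(275,258)),T('Rrb',w3=(75,311),w4=(50,315),w5=(278,393))]
print('lip mid',sum(R)/4)
for i,ps in((3,[(20,38),(15,403)]),(5,[(30,47),(68,543),(440,72),(440,494)])):print(i,[onz(C[i],px(i,p),12).round(1).tolist() for p in ps])
# rack top corners
for i,ps in((1,[(44,398),(336,402),(249,0)]),(2,[(11,311),(288,315)])):print('rack',i,[onz(C[i],px(i,p),30).round(1).tolist() for p in ps])
E
python3 d.py
```

```text
fl [ 511.8 -195.   114.7] [[-0.1, 0.1], [0.1, -0.0]]
fr [ 519.4 -196.1  113.1] [[-0.1, 0.1], [0.1, -0.1]]
nl [ 502.8 -250.2  113.8] [[0.1, -0.0], [-0.1, 0.0]]
nr [ 510.5 -251.4  113.4] [[0.1, -0.1], [-0.1, 0.1]]
tile top [ 511.14888732 -223.16025708  113.76912876] len 55.99141393871297 yaw -0.16052394224446567 thick 7.848889367135694 7.818160679796857
pin+ [573.3 175.5  47. ] [[0.4, -0.8], [-0.3, 0.4], [-0.0, 0.3]]
pin- at z [584.10577777  20.16835114  46.97038233]
P1 [529.5 149.  143. ] [[-0.3, -0.2], [0.2, 0.3], [0.2, -0.1]]
P2 [532.5 112.1 142.8] [[-0.3, -0.0], [0.2, 0.1], [0.1, -0.1]]
P3 [535.2  77.1 143.1] [[0.5, 1.2], [-0.3, -0.4], [-0.3, -0.7]]
Rlt [510.7 107.3 126.7] [[-0.1, -0.5], [0.1, -0.1], [0.0, 0.6]]
Rlb [513.5  77.4 126.7] [[-0.3, -0.4], [0.2, 0.3], [0.2, 0.1]]
Rrt [517.3 107.7 128.1] [[0.0, -0.4], [-0.0, -0.2], [0.0, 0.6]]
Rrb [519.7  77.7 128.3] [[-0.2, -0.1], [0.1, 0.5], [0.1, -0.3]]
lip mid [515.3292948   92.52660659 127.45258196]
3 [[500.2, 165.9, 12.0], [508.2, 21.0, 12.0]]
5 [[498.8, 165.6, 12.0], [510.6, 18.8, 12.0], [646.4, 178.8, 12.0], [661.5, 29.9, 12.0]]
rack 1 [[474.8, -256.7, 30.0], [538.2, -266.6, 30.0], [531.8, -181.5, 30.0]]
rack 2 [[472.6, -252.3, 30.0], [536.1, -262.2, 30.0]]
```

Every measurement agrees with the text: tile top at 113.8 mm, 56 x 7.8 mm, hinge at about (578.9, 98, 45), wing ends 108 mm from the hinge. Grasping and lifting.

```bash
cat >> h.py <<'E'
TO=np.array([511.15,-223.2,8.4]);TA=frame(-.1605)
H=np.array([578.9,98.,45.]);YH=.069;SA=frame(YH,.55);SEAT=H+SA[:,2]*50
def st(bot,n=''):
    s=bot.sense();print(n,round(s['clock'],2),s['tool_pos'].round(1),'F',s['force'].round(1),'w',round(s['grip_width'],1),'gf',np.round(s['grasp_force'],1),'j',np.round(s['joints'],2));return s
E
cat > e.py <<'E'
from h import *
from workcell import bot
p,q=tool(TO+[0,0,110],TA,1);bot.move_pose(p,q)
p,q=tool(TO,TA,1);print(bot.movel(p,q,speed=120,guard=15));st(bot,'at')
bot.close_gripper(80);st(bot,'grip')
bot.movel(p+[0,0,180],speed=150);st(bot,'lift')
p,q=tool(H+SA[:,2]*192,SA,1);bot.move_pose(p,q);s=st(bot,'pre')
import pickle
d=bot.get_image('wrist');cv2.imwrite('pics/p1.png',d['frame'][:,:,::-1]);pickle.dump((s,d),open('P.pkl','wb'))
E
python3 e.py
```

```text
False
at 7.59 [ 511.5 -223.1  147. ] F [0.3 0.7 0.3] w 85.4 gf 0.0 j [ 0.79  0.73 -0.73  2.08  0.83  0.65 -0.66]
grip 8.28 [ 511.4 -223.2  146.6] F [ 1.4 -0.7  2.2] w 6.8 gf 78.1 j [ 0.79  0.73 -0.73  2.08  0.83  0.65 -0.67]
lift 9.63 [ 510.7 -223.2  325.5] F [ 0.6  0.6 -0.5] w 7.4 gf 78.2 j [ 0.96  0.52 -0.95  1.92  0.52  0.96 -0.39]
pre 10.95 [407.5  85.9 326.4] F [ 0.8 -0.1 -0.8] w 7.1 gf 78.2 j [ 0.22  0.15 -0.76  2.5   1.5   0.33 -1.86]
```

View pics/p1.png

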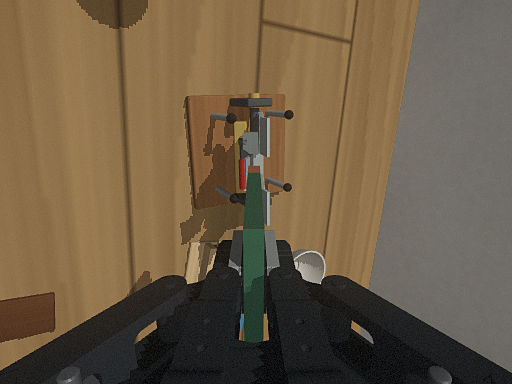

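The tile is held and its +y edge is visible from the foot at about (254,167) to the top at about (254,340), in line with the clip. Comparing with projected corners.

```bash
python3 - <<'E'
from h import *
import pickle
s,d=pickle.load(open('P.pkl','rb'));C=cam(d,s);q=np.array(s['tcp_rot']);M=Rn.from_quat(q[[1,2,3,0]]).as_matrix()
print('axes err deg',np.degrees(Rn.from_matrix(M.T@np.c_[SA[:,1],SA[:,0],-SA[:,2]]).as_rotvec()).round(2))
for z in(0,20,105):
    for x in(-4,4):print(z,x,proj(C,s['tool_pos']+M@np.array([28,x,138-z])).round(1))
    print(' bottom -y',proj(C,s['tool_pos']+M@np.array([-28,0,138-z])).round(1)) if z==105 else 0
h=cv2.cvtColor(d['frame'],cv2.COLOR_RGB2HSV);f=d['frame'].astype(int)
for r in list(range(160,184,2))+[200,225,300,312,320,330,338,342,346]:
    row=f[r,225:285];g=np.where((row[:,1]>row[:,0]+15))[0];t=np.where((row[:,0]>row[:,1]*1.55)&(row[:,0]>60))[0]
    print(r,'green',(g.min()+225,g.max()+225) if len(g) else '','terra',(t+225).tolist()[:20])
E
```

```text
axes err deg [ 0.01  0.04 -0.04]
0 -4 [248.7 165.5]
0 4 [260.2 165.5]
20 -4 [248.3 172.5]
20 4 [260.8 172.5]
105 -4 [244.4 228.6]
105 4 [266.  228.6]
 bottom -y [255.1 349.6]
160 green  terra [239, 240, 241, 242, 243, 244, 245]
162 green  terra [239, 240, 241, 242, 243, 244, 245]
164 green  terra [228, 239, 240, 241, 242, 243, 244, 245]
166 green  terra [239, 240, 241, 242, 243, 244, 245, 249, 250, 251, 252, 253, 254, 255, 256, 257, 258, 259]
168 green (np.int64(246), np.int64(246)) terra [234, 239, 240, 241, 242, 243, 244, 245, 248, 249, 250, 252, 253, 254, 255, 256, 257, 258, 259]
170 green (np.int64(246), np.int64(246)) terra [239, 240, 241, 242, 243, 244, 245, 248, 249, 250, 251, 252, 253, 254, 256, 257, 258, 259]
172 green (np.int64(246), np.int64(246)) terra [234, 239, 240, 241, 242, 243, 244, 245, 259]
174 green (np.int64(248), np.int64(259)) terra [232, 239, 240, 241, 242, 243, 244, 245]
176 green (np.int64(247), np.int64(259)) terra [239, 240, 241, 242, 243, 244, 245]
178 green (np.int64(247), np.int64(260)) terra [239, 240, 241, 242, 243, 244, 245]
180 green (np.int64(247), np.int64(260)) terra [239, 240, 241, 242, 243, 244, 245]
182 green (np.int64(247), np.int64(260)) terra [239, 240, 241, 242, 243, 244, 245, 265]
200 green (np.int64(245), np.int64(261)) terra []
225 green (np.int64(244), np.int64(263)) terra []
300 green (np.int64(244), np.int64(263)) terra []
312 green (np.int64(244), np.int64(263)) terra []
320 green (np.int64(240), np.int64(262)) terra []
330 green (np.int64(245), np.int64(262)) terra []
338 green (np.int64(245), np.int64(262)) terra []
342 green (np.int64(250), np.int64(255)) terra []
346 green  terra []
```

```bash
cat > f.py <<'E'
from h import *
from workcell import bot
p,q=tool(SEAT,SA,1);a=SA[:,2]
bot.movel(p+a*66,q,speed=120);s=st(bot,'mouth');f0=s['force']
def rep(n):
    s=bot.sense();r=SA.T@(s['tool_pos']-p);print(n,round(s['clock'],2),'pos',r.round(2),'F(seat)',(SA.T@(s['force']-f0)).round(1),'w',round(s['grip_width'],1))
rep('m')
for k in(50,35,20,8,3):
    g=bot.movel(p+a*k,q,speed=50,guard=28);rep(k)
    if g:print('guard');break
d=bot.get_image('wrist');cv2.imwrite('pics/p2.png',d['frame'][:,:,::-1])
E
python3 f.py
```

```text
mouth 11.78 [446.4  88.6 261.6] F [-0.1  0.  -1.5] w 7.1 gf 78.2 j [ 0.21  0.38 -0.82  2.51  1.9   0.53 -2.24]
m 11.78 pos [-1.00e-02 -2.40e-01  6.61e+01] F(seat) [0. 0. 0.] w 7.1
50 12.25 pos [-0.21  0.08 49.76] F(seat) [0.5 0.1 0.2] w 7.4
35 12.7 pos [ 0.14  0.09 34.6 ] F(seat) [ 2.3 -0.1  0.1] w 7.2
20 13.15 pos [ 0.12  0.03 19.65] F(seat) [ 4.3 -0.2 -1.9] w 6.7
8 13.54 pos [-0.17 -0.06  7.57] F(seat) [ 4.2  0.2 -1.2] w 7.3
3 13.79 pos [-0.12 -0.02  2.71] F(seat) [ 3.8 -0.1 -1.2] w 7.0
```

```bash
python3 - <<'E'
from workcell import bot
import cv2,numpy as np
d=bot.get_image('side');a=cv2.resize(d['frame'][120:240,170:330,::-1],(640,480),interpolation=cv2.INTER_CUBIC)
b=cv2.resize(cv2.imread('pics/p2.png')[60:264,160:330],(400,480),interpolation=cv2.INTER_CUBIC)
cv2.imwrite('pics/q2.png',cv2.resize(np.hstack([a,b]),(800,370)))
E
```

```text
(no output)
```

View pics/q2.png

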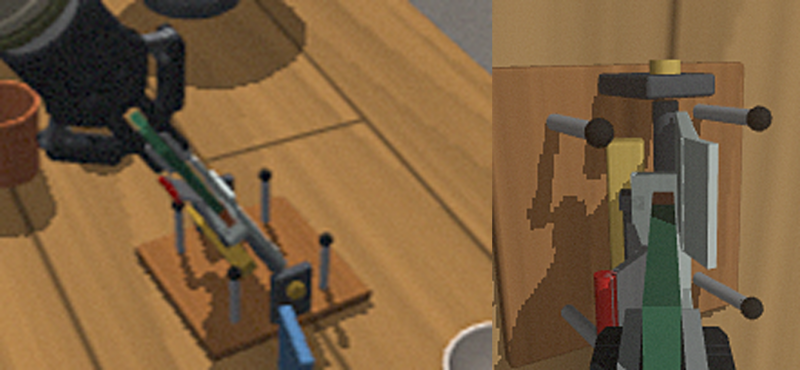

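The tile is between jaw and board, its foot close to the ledge and nothing fouled. Pushing the last millimetres under guard.

```bash
cat > g.py <<'E'
from h import *
from workcell import bot
p,q=tool(SEAT,SA,1);a=SA[:,2]
s=bot.sense();print(SA.T@s['force'])
for k in np.arange(1.5,-7,-1.):
    f=SA.T@bot.sense()['force'];g=bot.movel(p+a*k,q,speed=20,guard=25)
    s=bot.sense();print(k,round(s['clock'],2),(SA.T@(s['tool_pos']-p)).round(2),(SA.T@s['force']).round(1),g)
    if g or (SA.T@s['force'])[2]>22:break
E
python3 g.py
```

```text
[ 3.31354999  0.38532119 -2.72466874]
1.5 14.14 [0.02 0.04 1.53] [ 3.3 -0.  -1.7] False
0.5 14.39 [0.07 0.04 0.5 ] [ 3.7  0.5 -0.7] False
-0.5 14.64 [ 0.05  0.01 -0.51] [ 5.1 -0.2  0.2] False
-1.5 14.89 [-0.14 -0.06 -0.72] [ 5.1 -2.5 16.6] False
-2.5 15.14 [-0.32 -0.09 -0.86] [ 5.9 -3.6 33.8] False
```

Home: firm contact begins 0.6 mm past nominal. Easing the push, then swinging up in small arcs while keeping a light axial preload.

```bash
cat > i.py <<'E'
from h import *
from workcell import bot
k=-1.2;F0=8.
p,q=tool(SEAT+SA[:,2]*k,SA,1);bot.movel(p,q,speed=20)
def rep(th,A,p):
    s=bot.sense();f=A.T@s['force'];print(round(th,3),round(s['clock'],2),'k',round(k,2),'err',(A.T@(s['tool_pos']-p)).round(2),'F',f.round(1),'w',round(s['grip_width'],1),np.round(s['joints'],2));return f
f=rep(.55,SA,p)
for th in np.linspace(.55,0,12)[1:]:
    k-=np.clip((F0-f[2])/17,-.5,.5)
    A=frame(YH,th);p,q=tool(H+A[:,2]*(50+k),A,1);bot.movel(p,q,speed=40);f=rep(th,A,p)
    if abs(f).max()>35:print('stop');break
E
python3 i.py
```

```text
0.55 15.39 k -1.2 err [-0.04 -0.09  0.53] F [ 4.8 -1.4 14.2] w 7.1 [ 0.19  0.58 -0.83  2.5   2.06  0.69 -2.35]
0.5 15.78 k -0.84 err [-1.03 -0.12  0.25] F [ 0.4 -1.5  9.5] w 7.2 [ 0.18  0.54 -0.78  2.45  1.96  0.58 -2.23]
0.45 16.16 k -0.75 err [-1.37  0.01  0.22] F [-1.5 -1.6 11.4] w 7.3 [ 0.16  0.51 -0.71  2.41  1.82  0.49 -2.09]
0.4 16.54 k -0.55 err [-1.08  0.1   0.14] F [-1.  -1.2 12.4] w 6.9 [ 0.12  0.49 -0.63  2.36  1.63  0.41 -1.89]
0.35 16.93 k -0.29 err [-1.16  0.16 -0.02] F [-1.  -1.  11.1] w 7.6 [ 0.1   0.48 -0.59  2.31  1.39  0.38 -1.63]
0.3 17.31 k -0.11 err [-1.54  0.13 -0.13] F [-3.3 -0.1 11.9] w 7.2 [ 0.14  0.5  -0.63  2.26  1.17  0.41 -1.4 ]
0.25 17.69 k 0.12 err [-1.45  0.13 -0.26] F [-2.2 -0.9 12.7] w 7.1 [ 0.19  0.52 -0.7   2.21  1.01  0.48 -1.23]
0.2 18.07 k 0.39 err [-1.22  0.21 -0.38] F [-1.7  0.  10.2] w 7.2 [ 0.23  0.55 -0.75  2.15  0.91  0.56 -1.12]
0.15 18.46 k 0.52 err [-1.03  0.24 -0.38] F [-2.2  0.3  9.5] w 7.4 [ 0.26  0.58 -0.79  2.1   0.83  0.63 -1.03]
0.1 18.84 k 0.61 err [-0.78  0.29 -0.34] F [-2.3 -0.1  9.3] w 7.2 [ 0.28  0.6  -0.82  2.05  0.76  0.7  -0.96]
0.05 19.23 k 0.69 err [-0.56  0.38 -0.29] F [-1.8 -0.5  9.9] w 7.2 [ 0.29  0.63 -0.84  2.    0.71  0.77 -0.91]
0.0 19.61 k 0.8 err [-0.35  0.44 -0.27] F [0.2 0.2 9.2] w 6.9 [ 0.3   0.66 -0.86  1.95  0.67  0.84 -0.86]
```

```bash
python3 - <<'E'
from h import *
from workcell import bot
import pickle
D={}
for n in('side','top','wrist'):
    s=bot.sense();D[n]=(s,bot.get_image(n))
pickle.dump(D,open('F.pkl','wb'))
def crop(n,x,y,w,h,k):
    a=cv2.resize(np.ascontiguousarray(D[n][1]['frame'][y:y+h,x:x+w,::-1]),None,fx=k,fy=k,interpolation=cv2.INTER_CUBIC);a=cv2.convertScaleAbs(a,alpha=1.4,beta=15)
    for i in range(0,w,10):cv2.line(a,(i*k,0),(i*k,4),(255,255,255),1);(i%20==0)and cv2.putText(a,str(x+i),(i*k,14),0,.35,(255,255,255),1)
    for i in range(0,h,10):cv2.line(a,(0,i*k),(4,i*k),(255,255,255),1);(i%20==0)and cv2.putText(a,str(y+i),(6,i*k+4),0,.35,(0,255,255),1)
    return a
cv2.imwrite('pics/fin.png',np.hstack([crop('wrist',200,80,100,150,4),np.vstack([crop('side',200,140,100,75,4),crop('top',190,140,100,75,4)])]))
E
```

```text
(no output)
```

View pics/fin.png

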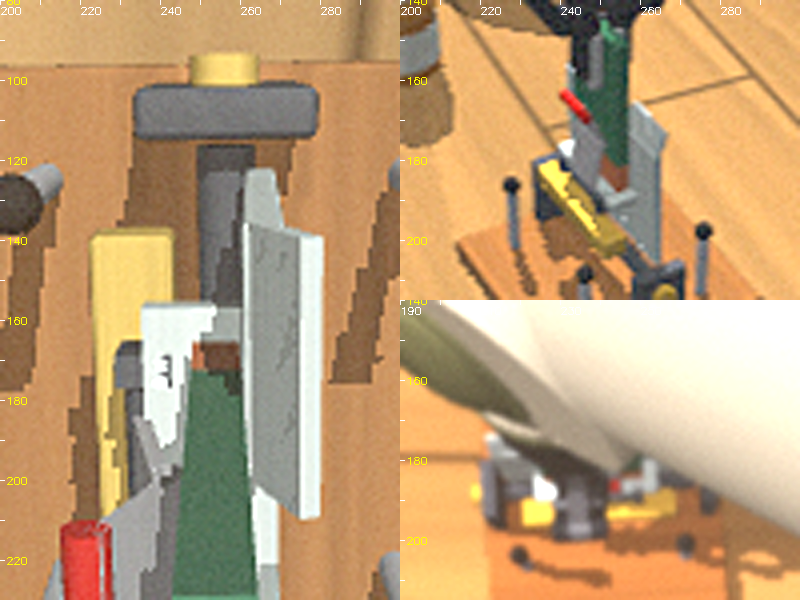

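The final view shows board and tile standing upright: pin centre at about (256,93), foot at about (248–260,167) against the board face, wing end edge from (275,139) to (275,209). Checking tilt and hinge offset numerically.

```bash
python3 - <<'E'
from h import *
import pickle
s,d=pickle.load(open('F.pkl','rb'))['wrist'];C=cam(d,s);W=frame(YH)
def px(p):return np.array([200+(p[0]+.5)/4-.5,80+(p[1]+.5)/4-.5])
t=W.T@(s['tool_pos']-H);print('tool in stand frame',t.round(2))
for n,p,z in(('pin',(225,53),47),('wingL out',(301,236),153),('wingR out',(323,236),153),('wingL in',(301,486),153),('wingR in',(321,519),153),('foot L',(193,343),95),('foot R',(242,343),95),('board face top',(250,190),145),('cheek l',(134,100),60),('cheek r',(318,100),60),('base far',(200,65),12)):
    print(n,(W.T@(onz(C,px(p),z)-H)).round(1))
V=pickle.load(open('V.pkl','rb'))
Z={3:(255,35,3),4:(195,5,3),5:(175,30,4)}
for i,ps in((3,[(189,38),(293,28)]),(4,[(194,40),(301,38)]),(5,[(210,88),(386,60)])):
    c=cam(V[i-1][1],V[i-1][0]);x,y,k=Z[i];print('cheek',i,[(W.T@(onz(c,(x+a/k,y+b/k),60)-H)).round(1).tolist() for a,b in ps])
# side view check: vertical edges of tile
c=cam(pickle.load(open('F.pkl','rb'))['side'][1])
for z in(0,20,60):print(z,[proj(c,s['tool_pos']+W@np.array([-4,y,z-138])).round(1).tolist() for y in(-28,28)])
for z in(50,108):print('board back edge -y',proj(c,H+W@np.array([8,-55,z])).round(1))
E
```

```text
tool in stand frame [ -0.44   0.41 188.55]
pin [ 0.2 77.   2. ]
wingL out [  9.   55.1 108. ]
wingR out [ 11.7  55.1 108. ]
wingL in [  9.6  22.5 108. ]
wingR in [ 12.4  17.9 108. ]
foot L [-5.5 28.5 50. ]
foot R [ 3.  28.5 50. ]
board face top [  2.8  59.9 100. ]
cheek l [-17.4  68.3  15. ]
cheek r [18.  68.4 15. ]
base far [ -5.3  74.5 -33. ]
cheek 3 [[-17.2, 66.1, 15.0], [17.8, 69.0, 15.0]]
cheek 4 [[-17.6, 68.5, 15.0], [17.8, 68.8, 15.0]]
cheek 5 [[-41.3, 58.7, 15.0], [17.4, 69.7, 15.0]]
0 [[254.5, 187.7], [243.9, 175.4]]
20 [[254.5, 181.1], [243.8, 169.0]]
60 [[254.5, 167.5], [243.6, 155.6]]
board back edge -y [264.5 192.6]
board back edge -y [265.  173.1]
```

The tile and board trail the hinge plane by about 1 mm, so I'll shift the tool 1 mm in +x, let it settle and compare.

```bash
cat > j.py <<'E'
from h import *
from workcell import bot
import pickle,sys
W=frame(YH);k=.75
p,q=tool(H+W@np.array([float(sys.argv[1]),0,50+k]),W,1);bot.movel(p,q,speed=20);bot.dwell(.7)
s=st(bot,'now');print('tool stand',(W.T@(s['tool_pos']-H)).round(2),'F',(W.T@s['force']).round(1),'v',np.abs(s['qvel']).max().round(4))
d=bot.get_image('wrist');s0,d0=pickle.load(open('F.pkl','rb'))['wrist']
def edges(fr):
    out={}
    for n,(r0,r1,c0,c1) in dict(stripL=(150,195,268,278),stripR=(150,195,277,286),pinL=(95,100,240,254),pinR=(95,100,258,272)).items():
        g=cv2.cvtColor(fr,cv2.COLOR_RGB2GRAY)[r0:r1].astype(float).mean(0) if n[0]=='s' else (fr[r0:r1,:,0].astype(float)-fr[r0:r1,:,2]).mean(0)
        w=np.abs(np.diff(g))[c0:c1];w=np.where(w>w.max()*.3,w,0);out[n]=round(float((w*(np.arange(c0,c1)+.5)).sum()/w.sum()),2)
    return out
for ss,dd in((s0,d0),(s,d)):
    e=edges(dd['frame']);C=cam(dd,ss);print(e,{n:float((W.T@(onz(C,(v,172 if n[0]=='s' else 97),153 if n[0]=='s' else 47)-H)).round(1)[0]) for n,v in e.items()})
E
python3 j.py 1.0
```

```text
now 20.71 [579.   98.4 233.5] F [-2.6  0.1  9.9] w 7.2 gf 79.8 j [ 0.3   0.66 -0.86  1.95  0.67  0.84 -0.86]
tool stand [1.5000e-01 4.2000e-01 1.8853e+02] F [-2.6  0.3  9.9] v 0.0013
{'stripL': 274.5, 'stripR': 279.91, 'pinL': 247.61, 'pinR': 263.32} {'stripL': 9.1, 'stripR': 11.9, 'pinL': -6.4, 'pinR': 6.2}
{'stripL': 274.5, 'stripR': 280.13, 'pinL': 246.86, 'pinR': 262.5} {'stripL': 9.7, 'stripR': 12.5, 'pinL': -6.6, 'pinR': 6.0}
```

```bash
python3 - <<'E'
from h import *
import pickle
V=pickle.load(open('V.pkl','rb'));s,d=V[4];C=cam(d,s)
for p in[(365,68),(379,68),(365,245),(379,245),(367,403),(379,403),(379,557)]:
    o,v=ray(C,(175+p[0]/4-.4,30+p[1]/4-.4));o=SA.T@(o-H);v=SA.T@v;print(p,(o+v*(108-o[2])/v[2]).round(1))
for p in[(314,32),(316,547)]:
    o,v=ray(C,(175+p[0]/4-.4,30+p[1]/4-.4));o=SA.T@(o-H);v=SA.T@v;print('pin',(o+v*(0-o[2])/v[2]).round(1))
E
```

```text
(365, 68) [ 12.   54.1 108. ]
(379, 68) [ 15.1  54.1 108. ]
(365, 245) [ 12.3  17.2 108. ]
(379, 245) [ 15.5  17.2 108. ]
(367, 403) [ 13.1 -18.3 108. ]
(379, 403) [ 15.9 -18.3 108. ]
(379, 557) [ 16.3 -55.7 108. ]
pin [ 0.9 78.4  0. ]
pin [  0.8 -78.4   0. ]
```

```bash
python3 - <<'E'
from h import *
from workcell import bot
s=st(bot,'end');q=s['tcp_rot'];print('tool z',Rn.from_quat(np.array(q)[[1,2,3,0]]).as_matrix()[:,2].round(4))
D={n:bot.get_image(n) for n in('side',)}
b=[r for r in comps(mask(D['side']['frame'],'blue'))[0] if r[1][0]>200];print('blue (was 265.1,237.2)',b)
print(bot.close_job())
E
```

```text
end 20.76 [579.   98.4 233.6] F [-1.7 -0.4  9.8] w 6.9 gf 79.8 j [ 0.3   0.66 -0.86  1.95  0.67  0.84 -0.86]
tool z [-1.5e-03 -5.0e-04 -1.0e+00]
blue (was 265.1,237.2) [(104, [261, 224, 10, 27], [265.0, 236.6]), (42, [262, 247, 7, 18], [265.5, 255.2])]
the job is handed in; nothing more can be done
None
```

The job is handed in at 20.8 s. The green tile is fully home in the clip and still gripped motionless, and the board is upright to within about 0.015 rad by camera estimate. The blue tile had not moved; I did not re-check the white tile, bowl, jar or cup by measurement.

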